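Pack the specimen transport box and close it

TASK

Pack the tube rack and the two blue slide cases, all upright, into the white transport box so that nothing stands above its rim: the tall rack in the one deep bay with the green floor, one blue case flat on each of the two raised grey platforms. Then shut the orange lid fully. Keep the rack upright all the time, and leave the grey case, bottle, timer and computer mouse where they are.

Things in the scene. Friction and masses are not known exactly. Their poses are not given: they have to be found in the camera images.
- box: white open-topped transport box, fixed to the table; outside 180 mm (x) x 228 mm (y) x 100 mm high, walls and floor 6 mm; inside 168 x 216 mm, no dividers, rim 100 mm above the table. Origin: centre of its underside; x points to the hinge side (away from the robot), z up
- liner: thin green plastic sheet, 3 mm thick, that marks the deep bay (its top lies 91 mm below the rim); 168 mm long (x) x 72 mm wide (y), filling one of the three equal side-by-side lanes of the box, lanes running along the box's x, lane centres at box y = -72, 0 and +72 mm; which lane it fills varies. Fixed. Origin: centre of its underside, which is on the box's inner floor; axes parallel to the box's
- pad_a: hard grey plastic platform, 40 mm thick (its top lies 54 mm below the rim); 168 mm long (x) x 72 mm wide (y), filling one of the three equal side-by-side lanes of the box, lanes running along the box's x, lane centres at box y = -72, 0 and +72 mm; which lane it fills varies. Fixed. Origin: centre of its underside, which is on the box's inner floor; axes parallel to the box's
- pad_b: second grey platform, just like pad_a
- rack: tube rack, 130 mm long (x) x 56 mm wide (y), 84 mm high: white block 38 mm high, two rows of tubes with coloured caps up to 52 mm high, and above them along the middle a yellow carrying bar, 130 mm long (x), 12 mm thick (y), from 60 to 84 mm high, on a post at each end. 0.3 kg. Origin: centre of its underside; z up; the same turned half round
- case_a: blue slide case, lying flat; 140 mm long (x) x 60 mm wide (y); flat body 22 mm high with a raised grip rib on top, 100 mm long (x), 14 mm thick (y), from 22 to 46 mm high. 0.22 kg. Origin: centre of its underside; z up; the same turned half round
- case_b: second blue slide case, just like case_a
- lid (a joint): angle of the orange lid in rad: 0 = shut on the rim, 1.57 = standing straight up, 1.9 = stop, leaning back. It starts open, has a stiff friction hinge (0.34 N m, lid 0.25 kg), stays where it is left at any angle and has no catch: push it over from behind and press it down
- lid_hinge (a point): the lid's hinge line, mid-width: on the upper edge of the box's far wall (box x = +90 mm, 100 mm above the table), along the box's y. The lid is a flat plate 228 mm wide, 180 mm long from the hinge, 10 mm thick. Its axes turn with the lid: its -x points from the hinge to the lid's free edge, its z out of the lid's top (outer) face
- lid_tab (a point): middle of the black tab at the lid's free edge, 190 mm from the hinge; the tab is 70 mm wide, 10 mm thick, in the plane of the lid and reaches to 202 mm from the hinge
- grey_case: grey slide case, of the blue cases' shape and size; not to be packed. Origin: centre of its underside
- bottle: white bottle with a blue cap, 60 mm in diameter, 130 mm high, bystander. Origin: centre of its underside
- timer: orange timer, 70 x 70 x 24 mm, bystander. Origin: centre of its underside
- mouse: black computer mouse, 105 x 60 x 32 mm, bystander. Origin: centre of its underside
Mind the look-alikes: they are no part of the job. Leave any brown look-alike of the case_b alone.

How it is judged:
By the outcome, as a careful person would: the job done as asked, in the order asked, and still so for the second after the job is handed in, with the robot touching nothing.
It also fails if it takes over 72 s, if anything falls off the work surface, if the arm or the gripper's body presses on something with over 40 N, if the wrist force passes 120 N, or if a joint passes its speed limit or range.

ROBOT

A 6-joint arm with a two-finger parallel gripper is mounted at the origin on the work surface. World frame = base frame: x ahead of the robot, y to its left, z up, the work surface at z = 0. Lengths are in m, angles in degrees, forces in N, time in s.
With the tool pointing down it reaches from about 0.375 to 0.9 m from the base axis. Payload 3.1 kg.
Tool frame: the origin (TCP) lies midway between the tips of the shut fingers; the grasp point (between the pads) lies bot.hold_point_z behind it (bot.hold_point_z is the distance from the TCP to the grasp point, in m); z points along the fingers, y is the direction in which the jaws open and shut (so a half turn about z gives the same grasp; the last joint's range is limited). The gripper opens to 87 mm and grips with 3 to 60 N. Pads are 19 mm wide; open, the fingers measure 117 mm over their backs; the gripper's body (75 mm by 190 mm) begins 51 mm behind the grasp point.
Start: joints at [55.606, 30.224, 82.088, -0, 67.689, -10.227], TCP at [0.256, 0.57, 0.223] pointing down, gripper open.
Joint ranges: [-176.69, 176.69], [-43.24, 126.21], [12.49, 139.97], [-82, 262], [0, 151.66], [-163.58, 163.58]. Speed limits (degrees/s): [159.86, 159.86, 180, 180, 180, 180].

INTERFACE

Orientations are given as a 3x3 rotation matrix whose columns are the frame's x, y, z axes.
In Python, from rig import bot, vision gives the robot as it stands.
- The arm moves only by the shell command python3 -m inch 'ROWS'. ROWS is JSON, a list of rows, each a list of 5 numbers: the finger opening in mm, from 0 to 87, then the shift along the tool's x, y, z in mm, then the turn about the tool's z in rad. In form: [[hand, dx, dy, dz, roll], ...]. A call has 1 to 8 rows; each row is the pose to reach, as a shift and turn from the pose measured when the call began, along the tool's axes at that moment; what a row does not reach only later rows make up. A row lasts 1/10 s, in which the tool goes at most 50 mm and 8.59 degrees, less where a joint would pass 70% of its speed; a pose out of reach is approached as far as the arm can. A call with a gripper value outside its range is refused whole. The fingers move at their own pace and stop on an object; the grip force is fixed at half the most. Time passes only in rows, so rows that repeat a pose let the fingers close. It gives the time, the measured TCP pose, the force and the opening at its end, in the units of the state.
- bot.read_state(): the state, without advancing time (a new reading comes with each control period).
- vision.capture(name): name is "scene" or "top"; returns (picture, depth): 384x512x3 uint8, red, green, blue; 384x512 float32, m along the optical axis (not along the pixel's ray), 0 where there is no reading.
- vision.camera_model(name): a dict with "intrinsics" (3x3 intrinsics, pixels), "camera_from_world" (4x4, takes a point from world to camera coordinates). Camera axes: x right, y down, z forward; pixel columns grow to the right and rows downward; lengths in m; the calibration is good to about 2 mm. A picture is of the moment at which its call begins. camera_model takes no time and is no camera call.
- bot.hand_in(): hands the job in, once; it reports no verdict.
The state is a dict: "time_s": time; "joint_positions": joint angles; "qvel": joint speeds; "tau": joint torques, N m; "position": TCP position; "tcp_rot": TCP orientation; "force": force on the tool from outside, world axes, zero at the start; "moment": the same for the moment, N m; "opening": opening from 0.0 (shut) to 1.0 (fully open).
Only numpy, scipy, OpenCV 4.12 (cv2) and the standard library are available. Lean on these libraries where they do the work, as an engineer would, in place of code of your own. Each camera call takes 0.05 s, during which the arm holds its last target. There are 200 camera calls.

## Working session

There is one attempt and no reset: what is moved stays moved. The work goes in short steps, Python scripts to look and compute and a shell command to move; the robot and the scene stay as the last step left them, time stands still between calls to the robot, and variables do not carry over. Pictures are saved under pics/ and viewed, about 8 in all and at most 12, crops included, and the job is handed in when it is done.

```bash
ls; mkdir -p pics; python3 - <<'E'
from rig import bot, vision
import cv2, numpy as np
print(bot.read_state(), bot.hold_point_z)
for n in("scene","top"):
    p,d=vision.capture(n); cv2.imwrite(f"pics/{n}0.png",p[:,:,::-1]); np.savez(f"{n}0.npz",p=p,d=d)
    print(vision.camera_model(n))
a=cv2.imread("pics/scene0.png");b=cv2.imread("pics/top0.png")
E
```

```text
pics
{'time_s': 0.0, 'joint_positions': array([ 5.56062426e+01,  3.02795344e+01,  8.21570576e+01, -9.70211226e-04,
        6.76894667e+01, -1.02276487e+01]), 'qvel': array([-0.04497963, -0.1303507 ,  0.04081858,  0.02115437,  0.00949358,
        0.06252405]), 'tau': array([ 9.05679644e-05, -4.40043283e+01, -1.76596534e+01,  6.32844167e-02,
        5.84064180e-02, -1.71721636e-04]), 'position': array([0.25541952, 0.56961245, 0.22156182]), 'tcp_rot': array([[-9.12364840e-01,  4.09376216e-01, -1.22987999e-03],
       [ 4.09377891e-01,  9.12363093e-01, -1.82434733e-03],
       [ 3.75252708e-04, -2.16795604e-03, -9.99997580e-01]]), 'force': array([-0.04231241, -0.65005481, -0.24306518]), 'moment': array([ 0.00585134, -0.02068666, -0.0032468 ]), 'opening': 1.0012953700051552} 0.0187
{'intrinsics': array([[386.44317602,   0.        , 259.97085779],
       [  0.        , 386.44317602, 194.59371214],
       [  0.        ,   0.        ,   1.        ]]), 'camera_from_world': array([[ 0.89367132,  0.44864147,  0.00850936, -0.45123581],
       [ 0.3201681 , -0.62424276, -0.71261025, -0.12303347],
       [-0.31439461,  0.63956376, -0.70150854,  1.27510304],
       [ 0.        ,  0.        ,  0.        ,  1.        ]])}
{'intrinsics': array([[465.9354002 ,   0.        , 257.9092893 ],
       [  0.        , 465.9354002 , 188.93294858],
       [  0.        ,   0.        ,   1.        ]]), 'camera_from_world': array([[ 0.0147077 , -0.99986308,  0.00758377, -0.05344476],
       [-0.98138843, -0.01588748, -0.19137484,  0.52839942],
       [ 0.19146912, -0.00462794, -0.98148773,  1.47592998],
       [ 0.        ,  0.        ,  0.        ,  1.        ]])}
```

View pics/scene0.png

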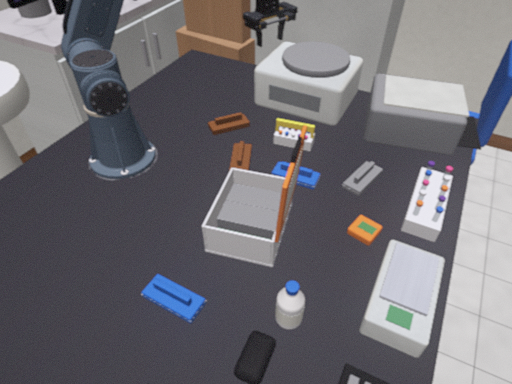

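View pics/top0.png

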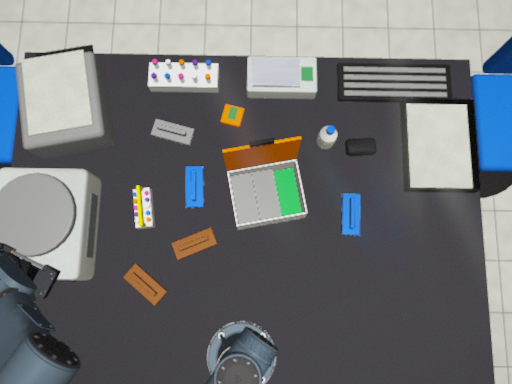

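Scene: rack with yellow bar at top-view (143,207). Blue cases are at (194,187) and (351,214). The box is at (268,193), with its green lane on the right (robot's right, box −y). The lid stands nearly upright, and the brown look-alikes are at (194,243) and (145,284).

```bash
cat > h.py <<'E'
import numpy as np, cv2
from rig import bot, vision
def cam(n):
    m=vision.camera_model(n); return m["intrinsics"],m["camera_from_world"]
def ray(n,uv,z):
    K,T=cam(n); uv=np.atleast_2d(uv).astype(float)
    d=np.c_[uv,np.ones(len(uv))]@np.linalg.inv(K).T@T[:3,:3]; c=-T[:3,:3].T@T[:3,3]
    return c+d*((z-c[2])/d[:,2])[:,None]
def cloud(n,d):
    K,T=cam(n); v,u=np.indices(d.shape)
    P=np.stack([u*d,v*d,d],-1)@np.linalg.inv(K).T
    return (P-T[:3,3])@T[:3,:3]
def proj(n,P):
    K,T=cam(n); q=(np.atleast_2d(P)@T[:3,:3].T+T[:3,3])@K.T; return q[:,:2]/q[:,2:]
def rect(P):
    (c,s,a)=cv2.minAreaRect((np.asarray(P)[:,:2]*1000).astype(np.float32))
    if s[0]<s[1]: s=s[::-1]; a+=90
    return np.round(c,1),np.round(s,1),round((a+90)%180-90,1)
def grab(n):
    p,d=vision.capture(n); return p,cv2.cvtColor(p,cv2.COLOR_RGB2HSV),d
HUE=dict(blue=(100,130,120,60),yellow=(22,34,120,120),green=(50,85,120,60),orange=(5,16,200,120))
def mask(h,c):
    a,b,s,v=HUE[c]; return (h[...,0]>=a)&(h[...,0]<=b)&(h[...,1]>=s)&(h[...,2]>=v)
E
python3 - <<'E'
from h import *
for n in("scene","top"):
    z=np.load(n+"0.npz");p,d=z["p"],z["d"];h=cv2.cvtColor(p,cv2.COLOR_RGB2HSV);P=cloud(n,d)
    for c in("blue","yellow","green"):
        k,l,s,ce=cv2.connectedComponentsWithStats(mask(h,c).astype(np.uint8))
        for i in range(1,k):
            if s[i,4]<60: continue
            m=(l==i)&(d>0);Q=P[m]; 
            if abs(Q[:,1].mean())>.6 and c=="blue": pass
            print(n,c,ce[i].round(),s[i,4],"z pct",np.percentile(Q[:,2],[2,25,50,75,98]).round(3), rect(Q))
            for lo,hi in((.012,.03),(.038,.055),(.07,.1)):
                q=Q[(Q[:,2]>lo)&(Q[:,2]<hi)]
                if len(q)>15: print("   ",lo,len(q),q[:,2].mean().round(4),rect(q))
    # white box rim
    m=(P[...,2]>.09)&(P[...,2]<.106)&(h[...,1]<60)&(abs(P[...,1]+.07)<.2)&(P[...,0]>.3)&(P[...,0]<.75)
    print(n,"rim",m.sum(),rect(P[m]),P[m][:,2].mean())
E
```

```text
scene blue [495.  98.] 1648 z pct [-0.269 -0.101 -0.019  0.053  0.119] (array([1072.9, 1036.8]), array([606.9, 107.7]), 85.2)
    0.012 106 0.0211 (array([1077.2,  987.4]), array([514.5,  89.1]), 81.2)
    0.038 99 0.0461 (array([1075.8, 1099.6]), array([328.1,  44.4]), -81.5)
    0.07 152 0.0846 (array([1073.5, 1099.8]), array([319. ,  29.7]), -84.2)
scene blue [280. 168.] 182 z pct [0.001 0.021 0.023 0.033 0.047] (array([490.3, 178. ]), array([97.1, 47.8]), -77.5)
    0.012 118 0.0222 (array([494.8, 161.2]), array([57.4, 43.6]), -89.6)
    0.038 35 0.0443 (array([505.8, 164.3]), array([23.3, 16.2]), -1.9)
scene blue [308. 177.] 340 z pct [0.    0.02  0.022 0.028 0.047] (array([582.1, 184.8]), array([100.7,  61.2]), -79.0)
    0.012 212 0.0216 (array([584.5, 168.5]), array([62.3, 56.7]), -88.8)
    0.038 57 0.0444 (array([573.6, 167.7]), array([36.5, 17.7]), -0.5)
scene blue [173. 297.] 1603 z pct [0.002 0.021 0.023 0.026 0.048] (array([ 452.2, -351.2]), array([155.,  72.]), -2.5)
    0.012 1122 0.0221 (array([ 458.5, -356.4]), array([141.5,  62.2]), -2.5)
    0.038 296 0.0453 (arra
[... 1556 characters left out ...]
1, -353.2]), array([100.2,  15.6]), -1.7)
top yellow [139. 205.] 189 z pct [0.049 0.078 0.083 0.085 0.089] (array([476.2, 335.2]), array([147.7,  29.2]), 17.0)
    0.07 162 0.0825 (array([466.1, 333.4]), array([129.4,  12. ]), 7.8)
top green [307.  73.] 108 z pct [0.066 0.07  0.073 0.075 0.079] (array([ 927.3, -204.6]), array([46.2, 31.2]), -0.5)
    0.07 82 0.0739 (array([ 926.2, -204.5]), array([44., 31.]), -0.5)
top green [287. 191.] 900 z pct [0.003 0.007 0.009 0.012 0.016] (array([ 532.1, -143.9]), array([155.6,  67.1]), 10.9)
    0.012 203 0.014 (array([ 531.3, -144.1]), array([151.4,  67.1]), 10.8)
top rim 560 (array([ 543.7, -133.9]), array([403.5, 227.7]), -63.4) 0.09876640608273154
```

```bash
python3 - <<'E'
from h import *
from scipy.spatial import cKDTree
for n in("top","scene"):
    z=np.load(n+"0.npz");p,d=z["p"],z["d"];h=cv2.cvtColor(p,cv2.COLOR_RGB2HSV);P=cloud(n,d)
    a=np.radians(10.8);c=np.array([.53,-.075]); R=np.array([[np.cos(a),-np.sin(a)],[np.sin(a),np.cos(a)]])
    L=(P[...,:2]-c)@R
    m=(P[...,2]>.094)&(P[...,2]<.105)&(h[...,1]<60)&(abs(L[...,0])<.12)&(abs(L[...,1])<.14)
    q=P[m];print(n,m.sum(),rect(q),q[:,2].mean(), "local",np.percentile(L[m],[1,99],axis=0).round(4))
    # outer side edges of rim in local coordinates
    l=L[m]
    for s in(-1,1):
        e=l[(s*l[:,1]>.095)&(abs(l[:,0])<.07)]
        f=np.polyfit(e[:,0],e[:,1],1) if len(e)>20 else None
        print("side",s,len(e),np.percentile(e[:,1],[2,50,98]).round(4),f)
    e=l[(l[:,0]<-.075)&(abs(l[:,1])<.095)]; print("front",len(e),np.percentile(e[:,0],[2,50,98]).round(4),np.polyfit(e[:,1],e[:,0],1))
    o=mask(h,"orange")&(P[...,2]>.11)&(abs(L[...,1])<.16)&(abs(L[...,0])<.25)
    q=P[o]; lo=L[o]; print("lid",o.sum(),np.percentile(lo,[1,50,99],axis=0).round(3).tolist(),np.percentile(q[:,2],[1,99]).round(3))
    f=np.polyfit(q[:,2],lo[:,0],1);print("lid x vs z",f)
    from scipy.linalg import svd
    b=(P[...,2]>.2)&(P[...,2]<.33)&(h[...,2]<60)&(abs(L[...,1])<.06)&(abs(L[...,0])<.2)
    if b.sum(): print("tab",b.sum(),np.c_[L[b],P[b][:,2:]].mean(0).round(3),P[b][:,2].max())
    g=(P[...,2]>.02)&(P[...,2]<.06)&(h[...,1]<60)&(abs(L[...,0])<.08)&(abs(L[...,1])<.1); print("pad",g.sum(),P[g][:,2].mean() if g.sum() else 0)
E
```

```text
top 446 (array([512. , -71.8]), array([228.3, 180.1]), -79.0) 0.09953709994227 local [[-0.1071 -0.1071]
 [ 0.0729  0.1204]]
side -1 84 [-0.1073 -0.1036 -0.1   ] [ 0.01637477 -0.10356884]
side 1 86 [0.0987 0.1176 0.1206] [-0.04089964  0.11658599]
front 110 [-0.1071 -0.1044 -0.1009] [-0.00375698 -0.10417872]
lid 856 [[0.073, -0.104], [0.08, -0.03], [0.085, 0.118]] [0.113 0.273]
lid x vs z [0.06073417 0.06747699]
tab 70 [ 0.087 -0.005  0.296] 0.3045911227924351
pad 1811 0.04624907770634586
scene 568 (array([516.3, -73.2]), array([232. , 190.7]), -78.9) 0.09867746768703169 local [[-0.107  -0.1114]
 [ 0.0713  0.1177]]
side -1 185 [-0.1112 -0.1084 -0.1037] [ 0.01475694 -0.10802934]
side 1 118 [0.1096 0.1132 0.1179] [0.01354957 0.11363216]
front 144 [-0.1071 -0.1035 -0.101 ] [-0.00575514 -0.10369618]Traceback (most recent call last):
  File "<stdin>", line 17, in <module>
    return _quantile_unchecked(
        a, q, axis, out, overwrite_input, method, keepdims, weights)
    return _ureduce(a,
                    func=_quantile_ureduce_func,
    ...<5 lines>...
                    overwrite_input=overwrite_input,
                    method=method)
    r = func(a, **kwargs)
    result = _quantile(arr,
                       quantiles=q,
    ...<2 lines>...
                       out=out,
                       weights=wgt)
    slices_having_nans = np.isnan(arr[-1, ...])
                                  ~~~^^^^^^^^^
IndexError: index -1 is out of bounds for axis 0 with size 0
```

```bash
cat > go.py <<'E'
import sys
from h import *
# args: x y z(mm) yaw(deg of tool y) ... repeated; prints row shift
s=bot.read_state(); R=s["tcp_rot"]; p=s["position"]*1000; y0=np.degrees(np.arctan2(R[1,1],R[0,1]))
print("t",round(s["time_s"],2),"pos",p.round(1),"yaw",y0.round(1),"F",s["force"].round(1),"open",round(s["opening"],2),"j",s["joint_positions"].round(0),"tilt",R[:2,2].round(4))
a=np.array(sys.argv[1:],float).reshape(-1,4)
for w in a:
    r=((-(w[3]-y0)+180)%360)-180
    d=R.T@(w[:3]-p); print(w,"->",d.round(1),"roll",np.radians(r).round(3),"dist",np.linalg.norm(d).round())
# box waypoints
a=np.radians(11);
E
python3 go.py 466.5 331.5 160 97.3 466.5 331.5 58 97.3
python3 - <<'E'
import numpy as np
a=np.radians(11);R=np.array([[np.cos(a),-np.sin(a)],[np.sin(a),np.cos(a)]])
for q in((0,-72),(0,0),(0,72),(90,0),(110,0),(150,0)): print(q,(np.array([512.5,-73])+R@q).round(1))
E
```

```text
t 0.1 pos [255.5 569.7 221.7] yaw 65.8 F [ 0.3  0.4 -0.5] open 1.0 j [ 56.  30.  82.   0.  68. -10.] tilt [-0.0011 -0.0016]
[466.5 331.5 160.   97.3] -> [-290.1 -130.8   61.8] roll -0.549 dist 324.0
[466.5 331.5  58.   97.3] -> [-290.1 -130.6  163.8] roll -0.549 dist 358.0
(0, -72) [ 526.2 -143.7]
(0, 0) [512.5 -73. ]
(0, 72) [498.8  -2.3]
(90, 0) [600.8 -55.8]
(110, 0) [620.5 -52. ]
(150, 0) [659.7 -44.4]
```

```bash
python3 -m inch '[[60,-290,-131,62,-0.549],[60,-290,-131,62,-0.549],[60,-290,-131,62,-0.549],[60,-290,-131,62,-0.549],[60,-290,-131,62,-0.549],[60,-290,-131,62,-0.549],[60,-290,-131,62,-0.549],[60,-290,-131,62,-0.549]]'; python3 go.py 466.5 331.5 58 97.3
python3 - <<'E'
from h import *
p,_=vision.capture("top")[0:2]; q=vision.capture("scene")[0]
a=cv2.resize(p[130:290,60:260],(800,640)[0:2]) 
cv2.imwrite("pics/a.png",np.hstack([cv2.resize(p[140:280,60:240],(390,303)),cv2.resize(q[60:200,200:380],(390,303))])[:,:,::-1])
E
```

```text
time_s: 0.9
position: [0.4689, 0.3279, 0.1586]
tcp_rot: [[-0.993, -0.121, -0.002], [-0.121, 0.993, -0.003], [0.002, -0.003, -1.0]]
force: [0.0, 0.4, 0.5]
opening: 0.688
t 0.9 pos [468.9 327.9 158.6] yaw 97.0 F [0.  0.4 0.5] open 0.69 j [ 24.  31.  93.  -0.  56. -73.] tilt [-0.0018 -0.0031]
[466.5 331.5  58.   97.3] -> [  1.7   4.2 100.6] roll -0.006 dist 101.0
```

View pics/a.png

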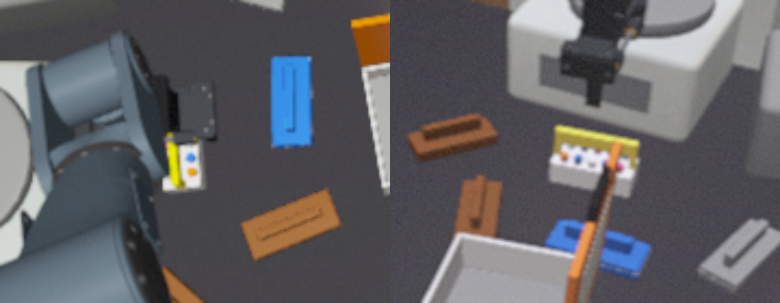

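Gripper hovers above the rack (bar at crop (172,165) left view); the bar runs between the fingers.

```bash
python3 -m inch '[[60,1.7,4.2,50,0],[60,1.7,4.2,100,0],[60,1.7,4.2,100,0],[0,1.7,4.2,100,0],[0,1.7,4.2,100,0],[0,1.7,4.2,100,0],[0,1.7,4.2,100,0],[0,1.7,4.2,100,0]]'; python3 go.py 466.5 331.5 190 97.3 526 -143.7 190 101
```

```text
time_s: 1.8
position: [0.4647, 0.3349, 0.0612]
tcp_rot: [[-0.992, -0.125, 0.0], [-0.125, 0.992, -0.0], [-0.0, -0.0, -1.0]]
force: [0.7, -1.1, -0.1]
opening: 0.321
t 1.8 pos [464.7 334.9  61.2] yaw 97.2 F [ 0.7 -1.1 -0.1] open 0.32 j [ 25.  39.  97.  -0.  44. -73.] tilt [ 0.0003 -0.0003]
[466.5 331.5 190.   97.3] -> [  -1.4   -3.7 -128.8] roll -0.002 dist 129.0
[ 526.  -143.7  190.   101. ] -> [  -1.2 -482.6 -128.6] roll -0.067 dist 499.0
```

```bash
python3 -m inch '[[0,0,-2,0,0],[0,0,-2,0,0],[0,0,-2,0,0],[0,0,-2,0,0],[0,0,-2,0,0]]'; python3 go.py 466.5 331.5 190 97.3
```

```text
time_s: 2.3
position: [0.4653, 0.3329, 0.0618]
tcp_rot: [[-0.992, -0.125, 0.001], [-0.125, 0.992, -0.0], [-0.001, -0.0, -1.0]]
force: [0.5, -0.3, 5.3]
opening: 0.14
t 2.3 pos [465.3 332.9  61.8] yaw 97.2 F [ 0.5 -0.3  5.3] open 0.14 j [ 24.  39.  97.  -0.  44. -73.] tilt [ 0.0011 -0.0002]
[466.5 331.5 190.   97.3] -> [  -1.1   -1.6 -128.2] roll -0.003 dist 128.0
```

```bash
python3 -m inch '[[0,0,0,-10,0],[0,0,0,-30,0],[0,0,0,-60,0],[0,0,0,-95,0],[0,0,0,-128,0],[0,0,0,-128,0]]'; python3 go.py 526 -143.7 190 101
```

```text
time_s: 2.9
position: [0.4678, 0.3343, 0.1942]
tcp_rot: [[-0.992, -0.125, 0.01], [-0.125, 0.992, 0.004], [-0.01, 0.003, -1.0]]
force: [0.1, -0.4, -1.0]
opening: 0.13
t 2.9 pos [467.8 334.3 194.2] yaw 97.2 F [ 0.1 -0.4 -1. ] open 0.13 j [ 24.  28.  92.  -0.  60. -73.] tilt [0.0096 0.0038]
[ 526.  -143.7  190.   101. ] -> [   1.9 -481.5    3. ] roll -0.067 dist 482.0
```

```bash
python3 -m inch '[[0,0,-20,0,-0.01],[0,0,-60,0,-0.02],[0,0,-105,0,-0.03],[0,0,-150,0,-0.04],[0,0,-195,0,-0.05],[0,0,-240,0,-0.067],[0,1,-285,0,-0.067],[0,1,-330,0,-0.067]]';python3 -m inch '[[0,0,-20,0,0]]' ; python3 go.py 526 -143.7 190 101
```

```text
time_s: 3.7
position: [0.5064, 0.0053, 0.192]
tcp_rot: [[-0.982, -0.191, 0.006], [-0.191, 0.982, 0.005], [-0.007, 0.003, -1.0]]
force: [0.5, 0.3, -3.6]
opening: 0.134
time_s: 3.8
position: [0.5099, -0.0178, 0.1908]
tcp_rot: [[-0.982, -0.188, 0.005], [-0.188, 0.982, 0.004], [-0.005, 0.003, -1.0]]
force: [1.2, 0.5, -3.4]
opening: 0.135
t 3.8 pos [509.9 -17.8 190.8] yaw 100.8 F [ 1.2  0.5 -3.4] open 0.13 j [ -15.   24.  101.    0.   55. -116.] tilt [0.0046 0.0039]
[ 526.  -143.7  190.   101. ] -> [   7.9 -126.7    0.4] roll -0.003 dist 127.0
```

```bash
python3 -m inch '[[0,4,-45,0,0],[0,6,-85,0,0],[0,8,-115,0,0],[0,8,-127,0,0],[0,8,-127,0,0],[0,8,-127,0,0],[0,8,-127,0,0]]' ; python3 go.py 526 -143.7 75 101
python3 - <<'E'
from h import *
q,h,d=grab("scene"); P=cloud("scene",d)
m=mask(h,"yellow")&(P[...,2]>.1)
print(m.sum(),rect(P[m]),np.percentile(P[m][:,2],[2,98]))
p=vision.capture("top")[0]
cv2.imwrite("pics/b.png",np.hstack([cv2.resize(p[110:250,200:380],(390,303)),cv2.resize(q[130:270,190:370],(390,303))])[:,:,::-1])
E
```

```text
time_s: 4.5
position: [0.5251, -0.142, 0.1899]
tcp_rot: [[-0.982, -0.19, 0.003], [-0.19, 0.982, 0.005], [-0.004, 0.005, -1.0]]
force: [0.0, -0.0, -3.2]
opening: 0.139
t 4.5 pos [ 525.1 -142.   189.9] yaw 100.9 F [ 0.  -0.  -3.2] open 0.14 j [ -27.   26.   96.    0.   58. -128.] tilt [0.0028 0.0055]
[ 526.  -143.7   75.   101. ] -> [-1.000e-01 -2.400e+00  1.149e+02] roll -0.001 dist 115.0
232 (array([ 531.5, -145.8]), array([107.6,  72.8]), -21.1) [0.1733657  0.21385443]
```

View pics/b.png

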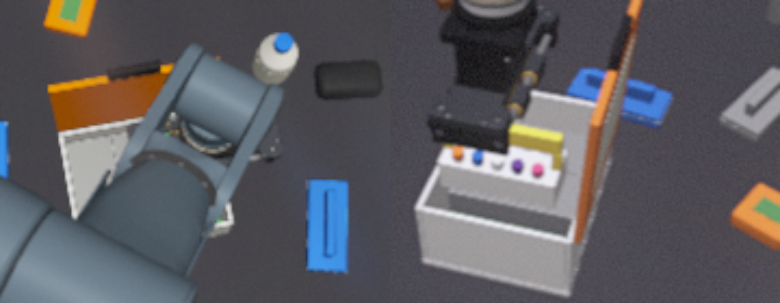

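Rack is upright and level, over the right lane and clear of the lid. Lowering.

```bash
python3 -m inch '[[0,0,-2,20,0],[0,0,-2,50,0],[0,0,-2,80,0],[0,0,-2,103,0],[0,0,-2,112,0],[0,0,-2,114,0],[0,0,-2,114,0]]' ; python3 go.py 526 -143.7 70 101
```

```text
time_s: 5.3
position: [0.527, -0.1437, 0.0769]
tcp_rot: [[-0.982, -0.191, 0.005], [-0.191, 0.982, 0.004], [-0.006, 0.003, -1.0]]
force: [-0.2, 0.5, -2.0]
opening: 0.133
t 5.3 pos [ 527.  -143.7   76.9] yaw 101.0 F [-0.2  0.5 -2. ] open 0.13 j [ -27.   37.  100.    0.   43. -129.] tilt [0.005  0.0041]
[ 526.  -143.7   70.   101. ] -> [1.1 0.2 6.9] roll -0.0 dist 7.0
```

```bash
python3 -m inch '[[0,1,0,4,0],[0,1,0,7,0],[0,1,0,7,0],[0,1,0,7,0]]' ; python3 go.py 526 -143.7 70 101
```

```text
time_s: 5.7
position: [0.5271, -0.1442, 0.0708]
tcp_rot: [[-0.982, -0.19, 0.007], [-0.19, 0.982, 0.003], [-0.008, 0.002, -1.0]]
force: [1.4, 0.7, 1.7]
opening: 0.135
t 5.7 pos [ 527.1 -144.2   70.8] yaw 101.0 F [1.4 0.7 1.7] open 0.13 j [ -27.   37.  101.    1.   42. -129.] tilt [0.0073 0.0032]
[ 526.  -143.7   70.   101. ] -> [1.  0.7 0.8] roll -0.0 dist 1.0
```

```bash
python3 -m inch '[[32,0,0,0,0],[32,0,0,0,0],[32,0,0,0,0],[32,0,0,-15,0],[32,0,0,-55,0],[32,0,0,-100,0],[32,0,0,-110,0],[32,0,0,-110,0]]' ; python3 go.py 542.5 168 150 92.3 542.5 168 27 92.3
```

```text
time_s: 6.5
position: [0.5274, -0.1451, 0.1828]
tcp_rot: [[-0.982, -0.19, 0.012], [-0.19, 0.982, 0.001], [-0.012, -0.001, -1.0]]
force: [0.3, -0.5, -0.5]
opening: 0.367
t 6.5 pos [ 527.4 -145.1  182.8] yaw 101.0 F [ 0.3 -0.5 -0.5] open 0.37 j [ -27.   27.   96.    0.   56. -129.] tilt [0.0116 0.0009]
[542.5 168.  150.   92.3] -> [-74.1 304.6  33.2] roll 0.152 dist 315.0
[542.5 168.   27.   92.3] -> [-72.7 304.7 156.2] roll 0.152 dist 350.0
```

```bash
python3 -m inch '[[45,0,50,0,0],[45,0,100,0,0],[45,0,150,0,0],[45,0,200,0,0],[45,-5,245,20,0.05],[45,-35,285,33,0.1],[45,-74,305,33,0.152],[45,-74,305,33,0.152]]' ; python3 go.py 542.5 168 60 92.3 542.5 168 27 92.3
python3 -m inch '[[45,0,0,0,0]]'
python3 go.py 542.5 168 60 92.3 542.5 168 27 92.3
python3 - <<'E'
from h import *
p,h,d=grab("scene"); P=cloud("scene",d)
m=mask(h,"yellow")&(P[...,0]<.65)&(P[...,0]>.4)&(P[...,1]<0)
print("rack bar",m.sum(),rect(P[m]),np.percentile(P[m][:,2],[2,98]))
E
```

```text
time_s: 7.3
position: [0.5457, 0.1719, 0.1481]
tcp_rot: [[-0.999, -0.043, 0.015], [-0.043, 0.999, 0.002], [-0.015, 0.001, -1.0]]
force: [0.4, -0.1, 0.8]
opening: 0.519
t 7.3 pos [545.7 171.9 148.1] yaw 92.5 F [ 0.4 -0.1  0.8] open 0.52 j [  6.  31.  95.   0.  53. -86.] tilt [0.0146 0.002 ]
[542.5 168.   60.   92.3] -> [ 4.7 -3.9 88.1] roll 0.003 dist 88.0
[542.5 168.   27.   92.3] -> [  5.2  -4.  121.1] roll 0.003 dist 121.0
time_s: 7.4
position: [0.5445, 0.1724, 0.146]
tcp_rot: [[-0.999, -0.045, 0.01], [-0.045, 0.999, 0.001], [-0.011, 0.001, -1.0]]
force: [-0.3, -0.6, -0.4]
opening: 0.515
t 7.4 pos [544.5 172.4 146. ] yaw 92.6 F [-0.3 -0.6 -0.4] open 0.51 j [  6.  32.  95.   0.  53. -86.] tilt [0.0105 0.0013]
[542.5 168.   60.   92.3] -> [ 3.1 -4.3 85.9] roll 0.005 dist 86.0
[542.5 168.   27.   92.3] -> [  3.4  -4.4 118.9] roll 0.005 dist 119.0
rack bar 385 (array([ 529. , -148.1]), array([129.2,  13.5]), 12.4) [0.06964204 0.09537067]
```

```bash
python3 -m inch '[[45,3,-4,45,0],[45,3,-4,90,0],[45,3,-4,116,0],[45,3,-4,118,0],[0,3,-4,118,0],[0,3,-4,118,0],[0,3,-4,118,0],[0,3,-4,118,0]]' ; python3 -m inch '[[0,3,-2,0,0],[0,3,-2,0,0],[0,3,-2,0,0]]'; python3 go.py 542.5 168 27 92.3
```

```text
time_s: 8.25
position: [0.5439, 0.1684, 0.0294]
tcp_rot: [[-0.999, -0.044, 0.014], [-0.044, 0.999, 0.002], [-0.014, 0.002, -1.0]]
force: [0.4, 0.0, -0.5]
opening: 0.241
time_s: 8.55
position: [0.5409, 0.1661, 0.0302]
tcp_rot: [[-0.999, -0.044, 0.014], [-0.044, 0.999, 0.002], [-0.014, 0.001, -1.0]]
force: [-2.3, -1.7, 5.9]
opening: 0.157
t 8.55 pos [540.9 166.1  30.2] yaw 92.5 F [-2.3 -1.7  5.9] open 0.16 j [  6.  42.  99.   0.  38. -87.] tilt [0.0138 0.0019]
[542.5 168.   27.   92.3] -> [-1.7  1.8  3.2] roll 0.004 dist 4.0
```

```bash
python3 -m inch '[[0,0,0,-10,0],[0,0,0,-40,0],[0,0,0,-85,0],[0,0,0,-125,0],[0,20,0,-135,0],[0,50,0,-135,0],[0,75,-10,-135,0],[0,75,-10,-135,0]]'; python3 go.py 498.8 -2.3 165 101
```

```text
time_s: 9.35
position: [0.4582, 0.1519, 0.1636]
tcp_rot: [[-0.999, -0.045, 0.005], [-0.045, 0.999, 0.001], [-0.005, 0.001, -1.0]]
force: [-0.2, -0.6, -3.1]
opening: 0.164
t 9.35 pos [458.2 151.9 163.6] yaw 92.6 F [-0.2 -0.6 -3.1] open 0.16 j [  5.  24. 106.   0.  49. -88.] tilt [0.0052 0.0009]
[498.8  -2.3 165.  101. ] -> [ -33.7 -155.8   -1.3] roll -0.147 dist 159.0
```

```bash
python3 -m inch '[[0,0,-30,0,-0.03],[0,-5,-75,0,-0.08],[0,-20,-115,0,-0.147],[0,-30,-145,0,-0.147],[0,-34,-156,0,-0.147],[0,-34,-156,0,-0.147],[0,-34,-156,0,-0.147],[0,-34,-156,0,-0.147]]'; python3 go.py 498.8 -2.3 76 101
python3 - <<'E'
from h import *
q,h,d=grab("scene"); p=vision.capture("top")[0]
cv2.imwrite("pics/c.png",np.hstack([cv2.resize(p[110:250,180:360],(390,303)),cv2.resize(q[130:270,190:370],(390,303))])[:,:,::-1])
E
```

```text
time_s: 10.15
position: [0.498, -0.0009, 0.1635]
tcp_rot: [[-0.981, -0.192, 0.003], [-0.192, 0.981, 0.002], [-0.004, 0.001, -1.0]]
force: [0.3, -0.3, -2.7]
opening: 0.157
t 10.15 pos [498.   -0.9 163.5] yaw 101.1 F [ 0.3 -0.3 -2.7] open 0.16 j [ -13.   25.  104.    0.   51. -114.] tilt [0.0034 0.0018]
[498.8  -2.3  76.  101. ] -> [-0.2 -1.6 87.5] roll 0.001 dist 88.0
```

View pics/c.png

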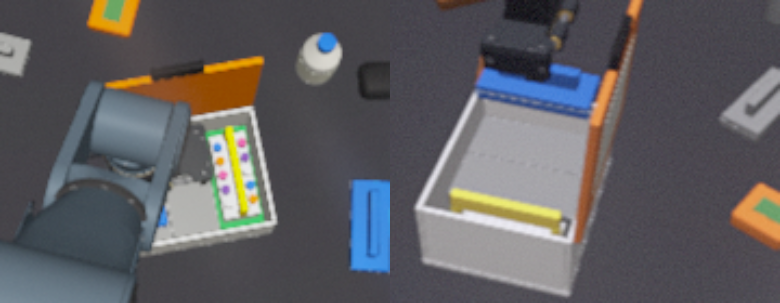

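Rack stands centred in the green lane at (235,170), and the case hovers level over the left lane. Lowering.

```bash
python3 -m inch '[[0,0,-2,20,0],[0,0,-2,45,0],[0,0,-2,68,0],[0,0,-2,80,0],[0,0,-2,87,0],[0,0,-2,88,0],[0,0,-2,88,0],[0,0,-2,88,0]]'; python3 go.py 498.8 -2.3 76 101
```

```text
time_s: 11.05
position: [0.4998, -0.0029, 0.0762]
tcp_rot: [[-0.981, -0.193, 0.006], [-0.193, 0.981, 0.001], [-0.006, -0.0, -1.0]]
force: [-0.4, -0.4, -3.2]
opening: 0.159
t 11.05 pos [499.8  -2.9  76.2] yaw 101.1 F [-0.4 -0.4 -3.2] open 0.16 j [ -13.   34.  107.    0.   38. -115.] tilt [0.006  0.0009]
[498.8  -2.3  76.  101. ] -> [0.9 0.8 0.2] roll 0.002 dist 1.0
```

Not in contact yet (−3.2 N); a little lower.

```bash
python3 -m inch '[[0,1,0,2,0],[0,1,0,3,0],[0,1,0,3,0]]'; python3 go.py 498.8 -2.3 72 101
```

```text
time_s: 11.35
position: [0.5, -0.0031, 0.0758]
tcp_rot: [[-0.981, -0.192, 0.01], [-0.192, 0.981, 0.001], [-0.009, -0.001, -1.0]]
force: [-2.6, 1.5, 16.0]
opening: 0.159
t 11.35 pos [500.   -3.1  75.8] yaw 101.1 F [-2.6  1.5 16. ] open 0.16 j [ -13.   34.  107.    0.   38. -115.] tilt [0.0096 0.0005]
[498.8  -2.3  72.  101. ] -> [1.1 1.  3.8] roll 0.001 dist 4.0
```

```bash
python3 -m inch '[[30,0,0,-2,0],[30,0,0,-2,0],[30,0,0,-2,0],[30,0,0,-15,0],[30,0,0,-50,0],[30,0,0,-90,0],[30,0,-25,-90,0],[30,0,-70,-90,0]]' ; python3 go.py 458.5 -355 150 88.3 458.5 -355 30 88.3
```

```text
time_s: 12.15
position: [0.5126, -0.0705, 0.1671]
tcp_rot: [[-0.98, -0.196, 0.011], [-0.196, 0.981, 0.001], [-0.011, -0.001, -1.0]]
force: [-0.5, 0.5, 0.2]
opening: 0.345
t 12.15 pos [512.6 -70.5 167.1] yaw 101.3 F [-0.5  0.5  0.2] open 0.35 j [ -20.   26.  101.    0.   52. -122.] tilt [0.011  0.0007]
[ 458.5 -355.   150.    88.3] -> [ 109.  -268.3   16.3] roll 0.227 dist 290.0
[ 458.5 -355.    30.    88.3] -> [ 110.4 -268.1  136.3] roll 0.227 dist 320.0
```

```bash
python3 -m inch '[[45,18,-45,3,0.04],[45,36,-90,6,0.08],[45,54,-135,9,0.12],[45,72,-180,12,0.16],[45,90,-222,16,0.2],[45,105,-258,16,0.227],[45,109,-268,16,0.227],[45,109,-268,16,0.227]]' ; python3 -m inch '[[45,0,0,0,0]]'
python3 go.py 458.5 -355 29 88.3
python3 - <<'E'
from h import *
p,h,d=grab("scene"); P=cloud("scene",d)
m=mask(h,"blue")&(P[...,0]<.6)&(P[...,0]>.38)&(P[...,1]<.1)&(P[...,1]>-.15)
for lo,hi in((.055,.08),(.083,.105)):
    q=P[m&(P[...,2]>lo)&(P[...,2]<hi)]; print(len(q),rect(q) if len(q) else 0,np.percentile(q[:,2],[2,50,98]))
E
```

```text
time_s: 12.95
position: [0.4579, -0.3564, 0.1497]
tcp_rot: [[-0.999, 0.032, 0.011], [0.032, 0.999, 0.001], [-0.011, 0.001, -1.0]]
force: [0.7, 0.6, 0.2]
opening: 0.52
time_s: 13.05
position: [0.4576, -0.3547, 0.1492]
tcp_rot: [[-0.999, 0.032, 0.01], [0.032, 0.999, 0.003], [-0.01, 0.003, -1.0]]
force: [-0.2, 0.6, -0.5]
opening: 0.515
t 13.05 pos [ 457.6 -354.7  149.2] yaw 88.2 F [-0.2  0.6 -0.5] open 0.52 j [ -49.   32.   93.    1.   55. -138.] tilt [0.0099 0.0032]
[ 458.5 -355.    29.    88.3] -> [  0.3  -0.7 120.2] roll -0.002 dist 120.0
584 (array([499. ,  -7.5]), array([131.5,  63.5]), 13.1) [0.05656966 0.06807891 0.07923156]
189 (array([500.3,  -6.5]), array([99.2, 16.9]), 11.0) [0.08333882 0.09079845 0.09407645]
```

```bash
python3 -m inch '[[45,0,-1,45,0],[45,0,-1,90,0],[45,0,-1,117,0],[45,0,-1,119,0],[0,0,-1,119,0],[0,0,-1,119,0],[0,0,-1,119,0],[0,0,-1,119,0]]' ; python3 -m inch '[[0,0,0,0,0],[0,0,0,0,0],[0,0,0,0,0]]'; python3 go.py 458.5 -355 27 88.3
```

```text
time_s: 13.9
position: [0.4596, -0.356, 0.0319]
tcp_rot: [[-0.999, 0.031, 0.012], [0.031, 1.0, 0.0], [-0.012, 0.001, -1.0]]
force: [-0.3, -0.7, -0.5]
opening: 0.241
time_s: 14.2
position: [0.4598, -0.3563, 0.0326]
tcp_rot: [[-0.999, 0.031, 0.013], [0.031, 1.0, -0.0], [-0.013, 0.0, -1.0]]
force: [-0.0, 0.8, 3.7]
opening: 0.154
t 14.2 pos [ 459.8 -356.3   32.6] yaw 88.2 F [-0.   0.8  3.7] open 0.15 j [ -49.   42.   97.    1.   41. -138.] tilt [ 0.0125 -0.0003]
[ 458.5 -355.    27.    88.3] -> [1.5 1.3 5.6] roll -0.002 dist 6.0
```

```bash
python3 -m inch '[[0,0,0,-10,0],[0,0,0,-40,0],[0,0,0,-85,0],[0,0,0,-125,0],[0,0,10,-140,0],[0,0,30,-140,0],[0,0,60,-140,0],[0,0,60,-140,0]]'; python3 go.py 512.5 -73 172 101
```

```text
time_s: 15.0
position: [0.4569, -0.2889, 0.1699]
tcp_rot: [[-1.0, 0.029, 0.005], [0.029, 1.0, 0.009], [-0.005, 0.009, -1.0]]
force: [0.3, 0.8, -1.2]
opening: 0.156
t 15.0 pos [ 456.9 -288.9  169.9] yaw 88.4 F [ 0.3  0.8 -1.2] open 0.16 j [ -44.   28.   97.    1.   55. -133.] tilt [0.0054 0.0088]
[512.5 -73.  172.  101. ] -> [-4.940e+01  2.174e+02  1.000e-01] roll -0.221 dist 223.0
```

```bash
python3 -m inch '[[0,-7,35,0,-0.04],[0,-17,80,0,-0.08],[0,-27,125,0,-0.13],[0,-38,168,0,-0.18],[0,-46,200,0,-0.221],[0,-49,217,0,-0.221],[0,-49,217,0,-0.221],[0,-49,217,0,-0.221]]';python3 -m inch '[[0,0,0,0,0]]'; python3 go.py 512.5 -73 79 101
```

```text
time_s: 15.8
position: [0.5108, -0.0724, 0.1706]
tcp_rot: [[-0.981, -0.193, 0.002], [-0.193, 0.981, 0.01], [-0.004, 0.009, -1.0]]
force: [0.6, 0.4, -2.1]
opening: 0.162
time_s: 15.9
position: [0.5103, -0.0729, 0.1698]
tcp_rot: [[-0.981, -0.192, 0.001], [-0.192, 0.981, 0.01], [-0.003, 0.009, -1.0]]
force: [0.3, 0.5, -1.4]
opening: 0.156
t 15.9 pos [510.3 -72.9 169.8] yaw 101.1 F [ 0.3  0.5 -1.4] open 0.16 j [ -21.   26.  101.    1.   53. -122.] tilt [0.0008 0.0096]
[512.5 -73.   79.  101. ] -> [-2.  -1.3 90.8] roll 0.002 dist 91.0
```

```bash
python3 -m inch '[[0,-1,-1,20,0],[0,-2,-1,45,0],[0,-2,-1,70,0],[0,-2,-1,84,0],[0,-2,-1,90,0],[0,-2,-1,91,0],[0,-2,-1,91,0],[0,-2,-1,91,0]]'; python3 go.py 512.5 -73 77 101
```

```text
time_s: 16.7
position: [0.5129, -0.0732, 0.0792]
tcp_rot: [[-0.981, -0.192, 0.002], [-0.192, 0.981, 0.009], [-0.004, 0.009, -1.0]]
force: [-1.1, -0.2, -2.3]
opening: 0.159
t 16.7 pos [512.9 -73.2  79.2] yaw 101.1 F [-1.1 -0.2 -2.3] open 0.16 j [ -21.   35.  104.    1.   41. -122.] tilt [0.0018 0.0092]
[512.5 -73.   77.  101. ] -> [0.3 0.3 2.2] roll 0.001 dist 2.0
```

```bash
python3 -m inch '[[0,0,0,2,0],[0,0,0,2,0],[0,0,0,2,0]]'; python3 go.py 512.5 -73 77 101
```

```text
time_s: 17.0
position: [0.5133, -0.0734, 0.0784]
tcp_rot: [[-0.981, -0.192, 0.003], [-0.192, 0.981, 0.009], [-0.005, 0.008, -1.0]]
force: [-1.2, 0.4, 4.6]
opening: 0.158
t 17.0 pos [513.3 -73.4  78.4] yaw 101.1 F [-1.2  0.4  4.6] open 0.16 j [ -21.   35.  104.    1.   41. -122.] tilt [0.0031 0.0086]
[512.5 -73.   77.  101. ] -> [0.7 0.5 1.4] roll 0.001 dist 2.0
```

```bash
python3 -m inch '[[30,0,0,-1,0],[30,0,0,-1,0],[30,0,0,-1,0],[30,0,0,-15,0],[30,0,0,-55,0],[30,0,0,-100,0],[30,0,0,-145,0],[30,0,0,-190,0]]' ;python3 -m inch '[[0,30,0,-40,0],[0,30,0,-85,0],[0,30,0,-130,0],[0,30,0,-130,0]]'; python3 go.py 663 -44 400 101
python3 - <<'E'
from h import *
q,h,d=grab("scene"); p,h2,d2=grab("top"); P=cloud("scene",d); 
m=mask(h,"blue")&(P[...,0]<.6)&(P[...,0]>.38)&(P[...,1]<.1)&(P[...,1]>-.2)
for lo,hi in((.055,.08),(.083,.115)):
    z=P[m&(P[...,2]>lo)&(P[...,2]<hi)]; print(len(z),rect(z),np.percentile(z[:,2],[2,50,98]))
z=P[m]; print("max z blue",np.percentile(z[:,2],99.5))
cv2.imwrite("pics/d.png",np.hstack([cv2.resize(p[110:250,180:360],(390,303)),cv2.resize(q[130:270,190:370],(390,303))])[:,:,::-1])
E
```

```text
time_s: 17.8
position: [0.5123, -0.0749, 0.27]
tcp_rot: [[-0.981, -0.192, 0.003], [-0.192, 0.981, 0.009], [-0.004, 0.008, -1.0]]
force: [0.7, -1.0, 0.1]
opening: 0.348
time_s: 18.2
position: [0.4854, -0.0831, 0.4067]
tcp_rot: [[-0.981, -0.192, 0.017], [-0.192, 0.981, 0.003], [-0.017, -0.0, -1.0]]
force: [0.3, -0.4, 0.5]
opening: 0.066
t 18.2 pos [485.4 -83.1 406.7] yaw 101.1 F [ 0.3 -0.4  0.5] open 0.07 j [ -23.    9.   85.    1.   85. -124.] tilt [0.0167 0.0028]
[663. -44. 400. 101.] -> [-181.7    4.3    9.8] roll 0.001 dist 182.0
1309 (array([506.2, -41.8]), array([137.2, 131.5]), 11.6) [0.05628109 0.06814967 0.07895665]
424 (array([506.3, -41.4]), array([98.9, 87.5]), 9.6) [0.0833066  0.09103163 0.09445348]
max z blue 0.09437079648760459
```

View pics/d.png

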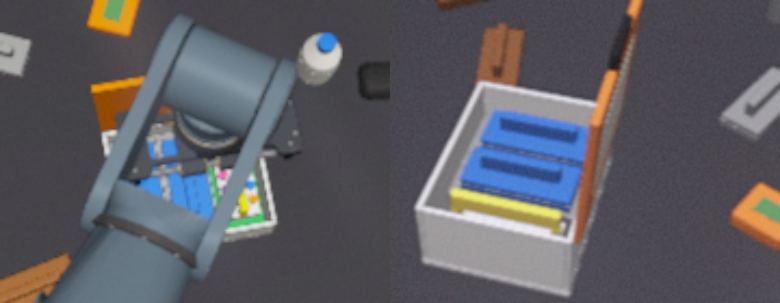

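Picture: both blue cases sit flat on the grey platforms and the rack is in its bay, all below the rim. Now the lid: over it and down behind.

```bash
python3 -m inch '[[0,-45,4,0,0],[0,-90,4,0,0],[0,-135,4,0,0],[0,-180,4,0,0],[0,-182,4,10,0],[0,-182,4,10,0]]'; python3 go.py 663 -44 255 101
```

```text
time_s: 18.9
position: [0.6593, -0.0423, 0.3865]
tcp_rot: [[-0.981, -0.193, -0.004], [-0.193, 0.981, 0.01], [0.002, 0.011, -1.0]]
force: [-1.1, 0.8, -0.4]
opening: 0.007
t 18.9 pos [659.3 -42.3 386.5] yaw 101.1 F [-1.1  0.8 -0.4] open 0.01 j [ -14.   26.   63.    0.   91. -115.] tilt [-0.0045  0.0098]
[663. -44. 255. 101.] -> [ -3.6  -3.8 131.5] roll 0.002 dist 132.0
```

```bash
python3 -m inch '[[0,-4,-4,45,0],[0,-4,-4,90,0],[0,-4,-4,131,0],[0,-4,-4,131,0],[0,-4,-4,131,0]]'; cat > lid.py <<'E'
from h import *
s=bot.read_state();R=s["tcp_rot"];p=s["position"]*1000;a=np.radians(11);u=np.array([np.cos(a),np.sin(a)])
d=p[:2]-[512.5,-73]; print("t",s["time_s"],"box x",(d@u).round(1),"y",(d@[-u[1],u[0]]).round(1),"z",p[2].round(1),"F",s["force"].round(1),"tilt",R[:2,2].round(3),s["joint_positions"].round(0))
for th in(90,75,60,45,30,20,10,5,0,-1):
    t=np.radians(th);X=90-150*np.cos(t)+10*np.sin(t)+9.5;Z=100+150*np.sin(t)+10*np.cos(t)
    w=np.r_[np.array([512.5,-73])+X*u,Z]; print(th,np.round([X,Z]),(R.T@(w-p)).round(1))
E
python3 lid.py
```

```text
time_s: 19.4
position: [0.6622, -0.0445, 0.2557]
tcp_rot: [[-0.981, -0.192, -0.006], [-0.192, 0.981, 0.01], [0.004, 0.011, -1.0]]
force: [-1.1, 0.2, 1.3]
opening: 0.001
t 19.4 box x 152.4 y -0.6 z 255.7 F [-1.1  0.2  1.3] tilt [-0.006  0.01 ] [ -14.   32.   74.    0.   75. -115.]
90 [109. 250.] [42.9  0.5  5.9]
75 [ 70. 247.] [82.1  0.6  8.6]
60 [ 33. 235.] [119.2   0.5  21.3]
45 [  1. 213.] [151.7   0.2  43.2]
30 [-25. 184.] [ 1.775e+02 -1.000e-01  7.280e+01]
20 [-38. 161.] [190.1  -0.3  95.8]
10 [-46. 136.] [198.4  -0.6 120.7]
5 [-49. 123.] [200.9  -0.7 133.6]
0 [-50. 110.] [202.3  -0.8 146.6]
-1 [-51. 107.] [202.4  -0.9 149.2]
```

```bash
python3 -m inch '[[0,20,0,3,0],[0,38,0,5,0],[0,55,0,6,0],[0,70,0,7,0],[0,82,0,9,0],[0,101,0,14,0],[0,119,0,21,0]]'; python3 lid.py
```

```text
time_s: 20.1
position: [0.5483, -0.0682, 0.2401]
tcp_rot: [[-0.981, -0.192, 0.005], [-0.192, 0.981, 0.007], [-0.006, 0.006, -1.0]]
force: [2.1, 0.4, 0.5]
opening: 0.003
t 20.1 box x 36.0 y -2.1 z 240.1 F [2.1 0.4 0.5] tilt [0.005 0.007] [ -19.   23.   92.    1.   65. -120.]
90 [109. 250.] [-73.6   2.1  -9.4]
75 [ 70. 247.] [-34.4   2.1  -7.1]
60 [ 33. 235.] [2.9 2.1 5.2]
45 [  1. 213.] [35.7  2.  26.8]
30 [-25. 184.] [61.8  1.9 56.1]
20 [-38. 161.] [74.5  1.8 79. ]
10 [-46. 136.] [ 83.1   1.6 103.7]
5 [-49. 123.] [ 85.8   1.6 116.6]
0 [-50. 110.] [ 87.3   1.5 129.6]
-1 [-51. 107.] [ 87.5   1.5 132.2]
```

Contact force about 2 N in the expected direction, and the lid is moving. Continue the arc.

```bash
python3 -m inch '[[0,14,2,12,0],[0,36,2,27,0],[0,50,2,41,0],[0,62,2,56,0],[0,69,2,68,0],[0,74,2,79,0],[0,79,2,91,0],[0,83,2,104,0]]'; python3 lid.py
```

```text
time_s: 20.9
position: [0.4696, -0.083, 0.1387]
tcp_rot: [[-0.981, -0.192, 0.013], [-0.192, 0.981, 0.003], [-0.013, 0.001, -1.0]]
force: [0.4, -0.6, 1.5]
opening: 0.001
t 20.9 box x -44.1 y -1.7 z 138.7 F [ 0.4 -0.6  1.5] tilt [0.013 0.003] [ -24.   26.  108.    1.   45. -125.]
90 [109. 250.] [-155.     1.6 -109.3]
75 [ 70. 247.] [-115.8    1.6 -107.2]
60 [ 33. 235.] [-78.5   1.7 -95.2]
45 [  1. 213.] [-45.5   1.7 -73.8]
30 [-25. 184.] [-19.2   1.7 -44.7]
20 [-38. 161.] [ -6.3   1.7 -21.9]
10 [-46. 136.] [2.5 1.7 2.8]
5 [-49. 123.] [ 5.2  1.7 15.6]
0 [-50. 110.] [ 6.8  1.6 28.7]
-1 [-51. 107.] [ 7.   1.6 31.3]
```

```bash
python3 -m inch '[[0,4,1,8,0],[0,5,1,16,0],[0,6,1,24,0],[0,7,1,29,0],[0,7,1,31,0],[0,7,1,31,0]]'; python3 lid.py | head -1
```

```text
time_s: 21.5
position: [0.4642, -0.0838, 0.1106]
tcp_rot: [[-0.981, -0.192, 0.016], [-0.192, 0.981, 0.002], [-0.016, -0.002, -1.0]]
force: [-5.1, 2.1, 27.4]
opening: 0.006
t 21.5 box x -49.5 y -1.4 z 110.6 F [-5.1  2.1 27.4] tilt [0.016 0.002] [ -24.   29.  110.    1.   40. -126.]
```

Pressing 27 N at z = 110.6 mm, the top of a shut lid. Retract and check.

```bash
python3 -m inch '[[0,0,0,-10,0],[0,0,0,-40,0],[0,0,0,-85,0],[0,10,-40,-120,0],[0,20,-80,-140,0],[0,20,-120,-150,0],[0,20,-165,-150,0],[0,20,-210,-150,0]]'; python3 -m inch '[[0,0,-40,0,0],[0,0,-80,0,0],[0,0,-100,0,0],[0,0,-100,0,0]]'
python3 - <<'E'
from h import *
a=np.radians(11);R=np.array([[np.cos(a),-np.sin(a)],[np.sin(a),np.cos(a)]])
pics=[]
for n in("top","scene"):
    p,h,d=grab(n);P=cloud(n,d);pics.append(p);L=(P[...,:2]-[.5125,-.073])@R
    m=mask(h,"orange")&(P[...,2]>.08)&(abs(L[...,0])<.12)&(abs(L[...,1])<.13)
    z=P[m][:,2]; x=L[m][:,0]; near=z[x<-.06]; far=z[(x>.05)&(x<.085)]
    f=np.linalg.lstsq(np.c_[L[m],np.ones(m.sum())],z,rcond=None)[0]
    print(n,m.sum(),"z near/far",np.median(near).round(4),np.median(far).round(4),"slope",f.round(4))
cv2.imwrite("pics/e.png",np.hstack([cv2.resize(pics[0],(400,300)),cv2.resize(pics[1],(400,300))])[:,:,::-1])
E
```

```text
time_s: 22.3
position: [0.4829, -0.2957, 0.2613]
tcp_rot: [[-0.981, -0.192, 0.017], [-0.192, 0.981, 0.001], [-0.017, -0.003, -1.0]]
force: [0.4, -0.3, -0.5]
opening: 0.002
time_s: 22.7
position: [0.5023, -0.3971, 0.2605]
tcp_rot: [[-0.982, -0.19, 0.018], [-0.19, 0.982, -0.0], [-0.017, -0.004, -1.0]]
force: [-0.1, -0.9, -0.4]
opening: 0.004
top 0 z near/far nan nan slope [0. 0. 0.]
scene 0 z near/far nan nan slope [0. 0. 0.]
  return _methods._mean(a, axis=axis, dtype=dtype,
  ret = ret.dtype.type(ret / rcount)
```

View pics/e.png

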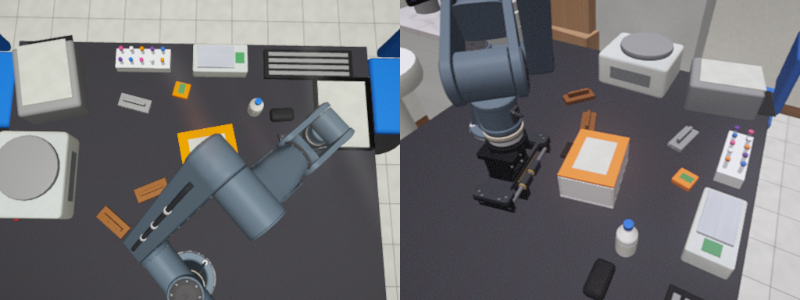

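The lid is down on the box (scene view (597,163)) and the bystanders look unmoved. My colour mask missed the brightly lit lid, so I'll measure it by depth alone.

```bash
python3 - <<'E'
from h import *
a=np.radians(11);R=np.array([[np.cos(a),-np.sin(a)],[np.sin(a),np.cos(a)]])
p,h,d=grab("scene");P=cloud("scene",d);L=(P[...,:2]-[.5125,-.073])@R
m=(P[...,2]>.09)&(P[...,2]<.16)&(abs(L[...,0])<.08)&(abs(L[...,1])<.1)
z=P[m][:,2];x=L[m][:,0]
print(m.sum(),np.median(z[x<-.06]),np.median(z[x>.06]),np.linalg.lstsq(np.c_[L[m],np.ones(m.sum())],z,rcond=None)[0].round(4))
z0=np.load("scene0.npz");P0=cloud("scene",z0["d"])
for nm,(x,y) in dict(bottle=(.704,-.234),timer=(.69,.09),grey=(.65,.22),mouse=(.68,-.36)).items():
    o=[]
    for Q in(P0,P):
        k=(Q[...,2]>.012)&(np.hypot(Q[...,0]-x,Q[...,1]-y)<.09); o.append(Q[k].mean(0).round(3))
    print(nm,*o)
E
```

```text
3469 0.11065816961804942 0.11075277941858158 [-1.000e-04 -6.000e-04  1.111e-01]
bottle [ 0.718 -0.29   0.08 ] [ 0.718 -0.29   0.08 ]
timer [0.769 0.061 0.024] [0.77  0.062 0.024]
grey [0.679 0.199 0.027] [0.717 0.214 0.027]
mouse [ 0.7   -0.365  0.046] [ 0.7   -0.364  0.046]
```

The lid lies flat (zero slope, top at 110.7 mm), so it is shut. The apparent grey case shift comes from blue case_a, which was inside that measuring circle at first; its top-view pixel (172,131) is unchanged.

```bash
python3 -c "
from rig import bot
s=bot.read_state(); print(s['time_s'],s['force']); print(bot.hand_in())"
```

```text
22.85 [-0.61602206  0.72566233  0.08726376]
the job is handed in; nothing more can be done
None
```

The rack and both blue cases are packed and the orange lid is shut. I handed the job in at 22.9 s of the allowed 72 s, with the arm clear of everything.

- **Packing:** The rack stands upright in the green bay, with its bar top measured at about 93–95 mm. A blue case lies flat on each grey platform, with body tops at 68 mm and ribs at about 92–94 mm. All of that is below the 100 mm rim.
- **Lid:** I pushed it over from behind and pressed it down with about 27 N. A depth check afterwards showed it flat, with no slope and its top at 110.7 mm, which matches a shut lid.
- **Bystanders:** The bottle, timer and mouse measured the same before and after, to within 1 mm.
- **Checks that failed or disagreed:**
  - My colour mask missed the shut lid, so I measured it by depth instead.
  - The grey case's before-and-after numbers differed because blue case_a was inside that measuring circle at first. By eye, its place in the top view was unchanged.
  - The two cameras disagreed by about 4 mm in y, so I used positions in between.

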